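# Put the nursery pots back in their own saucers

## Task

The pots at the sowing bench have got mixed up. Pull the white liner pot out of the red pot and stand it in the white saucer, and get the red, yellow and blue pots each standing in the saucer of its own colour; the black saucer is a spare that you may use on the way. Leave every pot upright and released, tip none of them over, and leave the amber bottle where it is.

Things in the scene. Friction and masses are not known exactly. Their poses are not given: they have to be found in the camera images.
- red_pot: red plastic plant pot, loose, open at the top, round and slightly tapered: 50 mm across at the foot, 62 mm at the rim, 70 mm tall, walls 2.5 mm, inner floor 3 mm thick, 40 to 85 g. Origin: centre of the underside; z up along its axis. At the start it stands upright in one of the red, yellow and blue saucers, often a wrong one. The white liner pot stands inside it at the start.
- yellow_pot: yellow plastic plant pot, loose, open at the top, round and slightly tapered: 50 mm across at the foot, 62 mm at the rim, 70 mm tall, walls 2.5 mm, inner floor 3 mm thick, 40 to 85 g. Origin: centre of the underside; z up along its axis. At the start it stands upright in one of the red, yellow and blue saucers, often a wrong one.
- blue_pot: blue plastic plant pot, loose, open at the top, round and slightly tapered: 50 mm across at the foot, 62 mm at the rim, 70 mm tall, walls 2.5 mm, inner floor 3 mm thick, 40 to 85 g. Origin: centre of the underside; z up along its axis. At the start it stands upright in one of the red, yellow and blue saucers, often a wrong one.
- white_liner: slim white plastic liner pot, loose, open at the top, round and tapered: 34 mm across at the foot, 46 mm at the rim, 110 mm tall, walls 2.5 mm, 28 to 56 g. Origin: centre of the underside; z up along its axis. At the start it stands upright and loose (about 5 mm play all round) on the inner floor of the red pot, its underside 3 mm above the red pot's underside, its top 43 mm above the red pot's rim.
- red_saucer: red round plastic saucer, fixed to the bench: 80 mm across at the foot, 84 mm at its rim, 10 mm high, floor 4 mm thick, about 76 mm clear across inside. Origin: centre of its underside, on the bench top; z up. At the start one of the coloured pots stands in it.
- yellow_saucer: yellow round plastic saucer, fixed to the bench: 80 mm across at the foot, 84 mm at its rim, 10 mm high, floor 4 mm thick, about 76 mm clear across inside. Origin: centre of its underside, on the bench top; z up. At the start one of the coloured pots stands in it.
- blue_saucer: blue round plastic saucer, fixed to the bench: 80 mm across at the foot, 84 mm at its rim, 10 mm high, floor 4 mm thick, about 76 mm clear across inside. Origin: centre of its underside, on the bench top; z up. At the start one of the coloured pots stands in it.
- white_saucer: white round plastic saucer, fixed to the bench: 66 mm across at the foot, 70 mm at its rim, 10 mm high, floor 4 mm thick, about 62 mm clear across inside. Origin: centre of its underside, on the bench top; z up. Empty at the start. The smallest of the five.
- black_saucer: black round plastic saucer, fixed to the bench: 80 mm across at the foot, 84 mm at its rim, 10 mm high, floor 4 mm thick, about 76 mm clear across inside. Origin: centre of its underside, on the bench top; z up. The spare: empty at the start, nothing belongs in it.
- feed_bottle: amber bottle of plant feed with a white cap and a paper label, a bystander: 56 mm across, 130 mm tall. Origin: centre of the underside; z up.
Things that resemble listed ones, but are neither listed nor needed, are in the scene too. Several things look just like the yellow_pot: the one meant starts farthest to the robot's right. There is more than one size of the white_saucer; the one meant has the size given above.

How it is judged:
By the outcome, as a careful person would: the job done as asked, in the order asked, and still so for the second after the job is handed in, with the robot touching nothing.
It also fails if it takes over 128 s, if anything falls off the work surface, if the arm or the gripper's body presses on something with over 40 N, if the wrist force passes 120 N, or if a joint passes its speed limit or range.

## Robot

A 6-joint arm with a two-finger parallel gripper is mounted at the origin on the work surface. World frame = base frame: x ahead of the robot, y to its left, z up, the work surface at z = 0. Lengths are in m, angles in degrees, forces in N, time in s.
With the tool pointing down it reaches from about 0.35 to 0.875 m from the base axis. Payload 4.2 kg.
Tool frame: the origin (TCP) lies midway between the tips of the shut fingers; the grasp point (between the pads) lies 19 mm behind it; z points along the fingers, y is the line along which they close (so a half turn about z gives the same grasp; the last joint's range is limited). The gripper opens to 87 mm and grips with 3 to 60 N. Pads are 19 mm wide; open, the fingers measure 117 mm over their backs; the gripper's body (75 mm by 190 mm) begins 51 mm behind the grasp point.
Start: joints at [78.587, 22.042, 0.453, 0, -68.411, -14.817], TCP at [0.276, 0.561, 0.223] pointing down, gripper open.
Joint ranges: [-179.83, 179.83], [-69.29, 118.12], [-61.27, 80.66], [-181.25, 117.63], [-171.15, -9.14], [-177.46, 177.46]. Speed limits (degrees/s): [159.86, 159.86, 180, 180, 180, 180].

## Interface

Orientations are given as a 3x3 rotation matrix whose columns are the frame's x, y, z axes.
In Python, from station import sense, snapshot, camera_params, finish_job gives the robot as it stands.
- The arm moves only by the tool drive_tool, never from a script. Its argument "plan" is text: rows parted by semicolons, each of 5 numbers parted by spaces: the opening, from -1 (shut) to 1 (fully open), then the shift along the tool's x, y, z in m, then the turn about the tool's z in units of 5 degrees (1.0 is 5 degrees). A call has 1 to 8 rows; each row is the pose to reach, as a shift and turn from the pose commanded when the call began, along the tool's axes at that moment; what a row does not reach only later rows make up. A row lasts 1/10 s, in which the tool goes at most 50 mm and 8.59 degrees, less where a joint would pass 70% of its speed; a pose out of reach is approached as far as the arm can. A call with a gripper value outside its range is refused whole. The fingers move at their own pace and stop on an object; "squeeze" is the grip in N (left out, the last holds). Time passes only in rows, so rows that repeat a pose let the fingers close. It gives the time, the measured TCP pose, the force, the opening and the grip force at its end, in the units of the state.
- sense(): the state, without advancing time (a new reading comes with each control period).
- snapshot(name): name is "scene" or "side" or "wrist"; returns the picture (420x560x3 uint8, red, green, blue); there is no depth.
- camera_params(name): a dict with "fx", "fy", "cx", "cy" (pixels), "pose" (4x4, takes a point from camera to world coordinates); the wrist camera has in their place "T_tool_cam" (4x4, takes a point from camera to tool coordinates, whose origin is the TCP and whose axes are the flange's). Camera axes: x right, y down, z forward; pixel columns grow to the right and rows downward; lengths in m; the calibration is good to about 2 mm. The wrist camera is an equidistant fisheye: a pixel r from the principal point sees the ray r / f radians off the axis. A picture is of the moment at which its call begins: read the wrist's pose just before it. camera_params takes no time and is no camera call.
- finish_job(): hands the job in; it is judged then, once.
The state is a dict: "clock": time; "qpos": joint angles; "joint_velocities": joint speeds; "effort": joint torques, N m; "ee_pos": TCP position; "ee_rot": TCP orientation; "ft_force": force on the tool from outside, world axes, zero at the start; "ft_torque": the same for the moment, N m; "width": finger opening in m; "gripper_force": force on a finger pad.
Only numpy, scipy, OpenCV 4.12 (cv2) and the standard library are available. Lean on these libraries where they do the work, as an engineer would, in place of code of your own. Each camera call takes 0.05 s, during which the arm holds its last target. There are 200 camera calls.

## Working session

There is one attempt and no reset: what is moved stays moved. The work goes in short steps, Python scripts to look and compute and a tool call to move; the robot and the scene stay as the last step left them, time stands still between calls to the robot, and variables do not carry over. Pictures are saved under pics/ and viewed, at most 14 in all, crops included, and the job is handed in when it is done.

Besides the shell and the picture viewer there is one more tool, called after "Emit:" as a command line: name --argument value ..., lists and objects as JSON in quotes. drive_tool: Moves the arm, as the interface text tells. Its arguments: {"type":"object","properties":{"plan":{"type":"string"},"squeeze":{"type":"number"}},"required":["plan"]}

```bash
mkdir -p pics; python3 - <<'E'
from station import *
import cv2,numpy as np
s=sense();print(s['clock'],s['ee_pos'],np.round(s['ee_rot'],3).tolist(),s['width'])
for n in ['scene','side','wrist']:
    cv2.imwrite(f'pics/{n}0.png',snapshot(n)[:,:,::-1]);p=camera_params(n);print(n,{k:np.round(v,3).tolist() for k,v in p.items()})
E
```

```text
0.0 [0.27595835 0.56010391 0.22146571] [[0.897, -0.442, -0.001], [-0.442, -0.897, -0.002], [0.0, 0.002, -1.0]] 0.08670415591845651
scene {'fx': 485.155, 'fy': 485.155, 'cx': 274.701, 'cy': 210.847, 'pose': [[-0.824, 0.327, -0.462, 1.09], [0.566, 0.47, -0.677, 0.899], [-0.004, -0.82, -0.573, 0.752], [0.0, 0.0, 0.0, 1.0]]}
side {'fx': 511.625, 'fy': 511.625, 'cx': 272.994, 'cy': 216.289, 'pose': [[0.991, -0.057, 0.117, 0.347], [-0.13, -0.521, 0.844, -0.866], [0.013, -0.852, -0.524, 0.604], [0.0, 0.0, 0.0, 1.0]]}
wrist {'fx': 325.192, 'fy': 325.192, 'cx': 282.611, 'cy': 209.574, 'T_tool_cam': [[-0.0, -0.964, -0.265, 0.072], [1.0, -0.0, 0.0, -0.001], [-0.0, -0.265, 0.964, -0.163], [0.0, 0.0, 0.0, 1.0]]}
```

View pics/scene0.png

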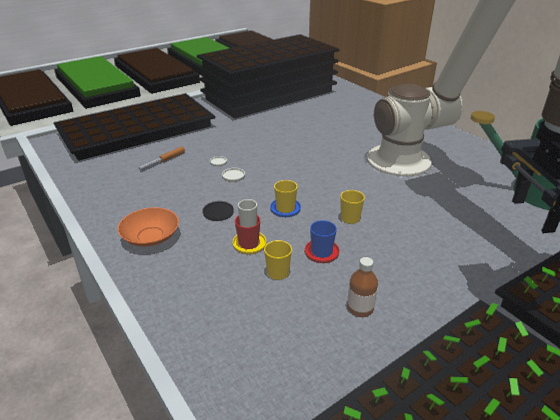

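View pics/side0.png

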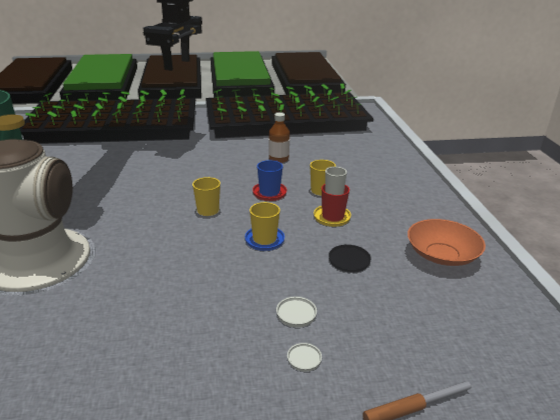

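Scene: the red pot with the liner is in the yellow saucer (scene 248,230), the blue pot is in the red saucer (322,240), and the rightmost yellow pot is in the blue saucer (286,198). The black saucer is at (218,211) and the white ones are at (233,174) and (218,161). The bottle is at (362,290). In the side view the white saucers are at (297,311) and (304,357).

```bash
cat > h.py <<'E'
import cv2,numpy as np
from scipy.optimize import least_squares
from station import *
def cast(cam,uv,z):
    p=camera_params(cam);T=np.array(p['pose']);uv=np.atleast_2d(uv).astype(float)
    d=np.c_[(uv[:,0]-p['cx'])/p['fx'],(uv[:,1]-p['cy'])/p['fy'],np.ones(len(uv))]@T[:3,:3].T
    return T[:3,3]+d*((z-T[2,3])/d[:,2])[:,None], T[:3,3]
R={'red':[(0,9,.6),(171,180,.6)],'yellow':[(20,30,.6)],'blue':[(105,125,.5)],}
def mask(img,col):
    h=cv2.cvtColor(img,cv2.COLOR_RGB2HSV)
    if col=='white': return ((h[...,1]<45)&(h[...,2]>150)).astype(np.uint8)
    if col=='black': return (h[...,2]<45).astype(np.uint8)
    m=0
    for a,b,s in R[col]: m=m|((h[...,0]>=a)&(h[...,0]<=b)&(h[...,1]>255*s)&(h[...,2]>50)).astype(np.uint8)
    return m
def blobs(m,amin=60):
    n,l,st,c=cv2.connectedComponentsWithStats(m,connectivity=8)
    return [(l==i,st[i],c[i]) for i in range(1,n) if st[i,4]>amin]
def contour(m):
    c,_=cv2.findContours(m.astype(np.uint8),cv2.RETR_EXTERNAL,cv2.CHAIN_APPROX_NONE)
    return max(c,key=len)[:,0,:]
def fit(P,r=None,c0=None):
    P=P[:,:2];c0=P.mean(0) if c0 is None else c0
    if r: f=lambda x:np.hypot(*(P-x).T)-r;x=least_squares(f,c0,loss='soft_l1',f_scale=.002).x;return x,np.std(f(x))
    f=lambda x:np.hypot(*(P-x[:2]).T)-x[2];q=least_squares(f,[*c0,.04],loss='soft_l1',f_scale=.002);return q.x,np.std(f(q.x))
def rim(cam,m,z,r,side=1):
    """far (side=1) / near (side=-1) half of the outline of mask m, cast at height z, circle radius r"""
    P,C=cast(cam,contour(m),z);P=P[:,:2];v=(P.mean(0)-C[:2]);v/=np.linalg.norm(v)
    t=P@v*side;c=P[t>t.max()-r].mean(0)
    c=P[t>t.max()-1e-9].mean(0)-side*v*r
    for _ in range(6):
        k=((P-c)@v*side>0.15*r)&(np.abs(np.hypot(*(P-c).T)-r)<.008)
        c,e=fit(P[k],r,c)
    return np.round(c,4),round(e,4),k.sum()
E
python3 - <<'E'
from h import *
for cam in ['scene','side']:
    img=cv2.imread(f'pics/{cam}0.png')[:,:,::-1].copy()
    for col in ['red','yellow','blue','white','black']:
        for m,st,c in blobs(mask(img,col)):
            w=cast(cam,c,.03)[0][0]
            if .2<w[0]<.9 and -.5<w[1]<.45: print(cam,col,st,np.round(c),np.round(w[:2],3), np.round(fit(cast(cam,contour(m),.01)[0]),4) if 0 else '',[np.round(q,4) for q in fit(cast(cam,contour(m),.010)[0])] if col in('white','black') else '')
E
```

```text
scene red [305 242  34  19 216] [322. 253.] [0.515 0.248]  
scene yellow [274 181  23  31 455] [285. 195.] [ 0.44  -0.002]  
scene yellow [341 191  23  32 457] [352. 204.] [0.322 0.137]  
scene yellow [ 233  233   59   46 1070] [271. 255.] [0.615 0.186]  
scene blue [270 200  31  17 181] [285. 210.] [0.482 0.056]  
scene blue [310 221  27  36 721] [323. 237.] [0.475 0.203]  
scene white [209 155  19  10 123] [218. 160.] [ 0.495 -0.278]  [array([ 0.4789, -0.3114,  0.0264]), np.float64(0.0047)]
scene white [221 167  25  13 227] [233. 173.] [ 0.499 -0.183]  [array([ 0.4812, -0.2147,  0.0353]), np.float64(0.0015)]
scene white [235 198  23  13  79] [247. 204.] [ 0.55  -0.025]  [array([ 0.5349, -0.0487,  0.0268]), np.float64(0.0024)]
scene white [360 257  14  10 105] [366. 261.] [0.449 0.326]  [array([0.4311, 0.3104, 0.0152]), np.float64(0.0011)]
scene white [200 355  26  11  79] [213. 360.] [0.865 0.368]  [array([0.8506, 0.3394, 0.0215]), np.float64(0.0034)]
side red [253 184  33  16 185] [270. 193.] [0.481 0.16 ]  
side red [321 184  28  37 562] [333. 205.] [0.615 0.092]  
side yellow [311 160  24  34 459] [319. 174.] [0.614 0.245]  
side yellow [193 178  27  37 815] [207. 195.] [0.337 0.168]  
side yellow [250 202  29  42 979] [264. 222.] [0.455 0.039]  
side yellow [314 206  36  20 261] [330. 218.] [0.597 0.04 ]  
side blue [257 160  26  36 736] [269. 177.] [0.491 0.243]  
side blue [245 229  40  22 329] [264. 241.] [ 0.447 -0.033]  
side white [276 296  41  28 812] [296. 311.] [ 0.475 -0.24 ]  [array([ 0.48  , -0.2153,  0.0339]), np.float64(0.0007)]
side white [287 343  35  26 675] [304. 356.] [ 0.47  -0.339]  [array([ 0.4747, -0.3191,  0.0261]), np.float64(0.0005)]
side white [425 383  45  16 139] [445. 390.] [ 0.654 -0.424]  [array([ 1.1712, -2.6728,  2.3198]), np.float64(0.0017)]
side black [330 245  40  27 826] [350. 258.] [ 0.601 -0.107]  [array([ 0.609 , -0.0794,  0.0419]), np.float64(0.0019)]
```

```bash
python3 - <<'E'
from h import *
I={c:cv2.imread(f'pics/{c}0.png')[:,:,::-1].copy() for c in ['scene','side']}
R.update(red=[(0,9,.45),(171,180,.45)],yellow=[(18,32,.4)],blue=[(100,130,.4)])
def at(cam,col,uv):
    B=blobs(mask(I[cam],col));return min(B,key=lambda b:np.hypot(*(b[2]-uv)))[0]
for n,cam,col,uv,z,r,s in [
 ('black','side','black',(350,258),.01,.042,-1),('black','scene','black',(218,211),.01,.042,-1),
 ('redS','side','red',(270,193),.01,.042,-1),('redS','scene','red',(322,253),.01,.042,-1),
 ('yelS','side','yellow',(330,218),.01,.042,-1),
 ('bluS','side','blue',(264,241),.01,.042,-1),('bluS','scene','blue',(285,210),.01,.042,-1),
 ('bluP','side','blue',(269,177),.074,.031,1),('bluP','scene','blue',(323,237),.074,.031,1),
 ('yelP','side','yellow',(264,222),.074,.031,1),('yelP','scene','yellow',(285,195),.074,.031,1),
 ('decoy1','side','yellow',(319,174),.07,.031,1),('decoy2','side','yellow',(207,195),.07,.031,1),('decoy2','scene','yellow',(352,204),.07,.031,1),
 ('linr','scene','white',(247,210),.117,.023,1),
 ]:
    m=at(cam,col,uv);print(n,cam,m.sum(),*rim(cam,m,z,r,s))
for cam,uv in [('side',(336,173)),('side',(336,169)),('side',(336,168))]:
    print(cast(cam,uv,.117)[0])
h=cv2.cvtColor(I['side'],cv2.COLOR_RGB2HSV);print(h[165:190:3,336].tolist(), h[165:190:3,300].tolist())
big=np.vstack([cv2.resize(I['side'][150:260,190:390],None,fx=3,fy=3),])
cv2.imwrite('pics/z.png',cv2.resize(I['side'][150:280,180:390],None,fx=3.6,fy=3.6)[:,:,::-1])
E
```

```text
black side 826 [ 0.6087 -0.0799] 0.0018 45
black scene 3368 [ 0.8037 -0.6036] 0.004 26
redS side 233 [0.486  0.2061] 0.002 34
redS scene 292 [0.4918 0.2206] 0.0014 38
yelS side 309 [0.6105 0.0806] 0.0016 39
bluS side 363 [0.4507 0.0077] 0.0017 42
bluS scene 206 [0.4688 0.0117] 0.0041 25
bluP side 755 [0.4867 0.2122] 0.0015 27
bluP scene 788 [0.4904 0.2176] 0.0011 28
yelP side 1035 [0.4519 0.0137] 0.0011 31
yelP scene 616 [0.4554 0.019 ] 0.0012 25
decoy1 side 505 [0.6143 0.2106] 0.0016 28
decoy2 side 879 [0.3372 0.147 ] 0.0012 28
decoy2 scene 671 [0.3398 0.152 ] 0.001 26
linr scene 79 [0.6156 0.0878] 0.0022 26
[[0.61124768 0.07655403 0.117     ]]
[[0.61569582 0.09516645 0.117     ]]
[[0.61682879 0.09990716 0.117     ]]
[[28, 28, 137], [40, 14, 113], [42, 11, 113], [43, 15, 119], [40, 14, 110], [40, 14, 109], [45, 14, 110], [42, 12, 109], [42, 12, 109]] [[109, 15, 132], [111, 14, 131], [107, 14, 132], [111, 13, 134], [107, 14, 129], [113, 16, 131], [109, 15, 134], [107, 18, 131], [107, 14, 128]]
```

View pics/z.png

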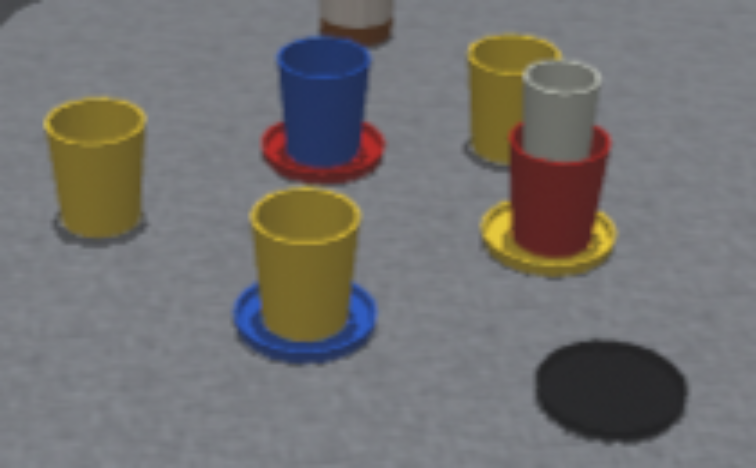

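```bash
cat >> h.py <<'E'
def go(x,y,z):
    s=sense();d=np.array([x,y,z])-s['ee_pos'];print('shift',np.round(s['ee_rot'].T@d,4) if hasattr(s['ee_rot'],'T') else np.round(np.array(s['ee_rot']).T@d,4),'clock',round(s['clock'],2))
def wcast(s,uv,z):
    p=camera_params('wrist');M=np.array(p['T_tool_cam']);Rt=np.array(s['ee_rot']);t=np.array(s['ee_pos'])
    a=(np.atleast_2d(uv).astype(float)-[p['cx'],p['cy']])/p['fx'];th=np.hypot(*a.T);k=np.where(th>1e-9,np.sin(th)/np.maximum(th,1e-9),1)
    d=np.c_[a*k[:,None],np.cos(th)]@(Rt@M[:3,:3]).T;o=Rt@M[:3,3]+t
    return o+d*((z-o[2])/d[:,2])[:,None],o
E
python3 -c "
from h import *
go(.613,.088,.24)"
```

```text
shift [ 0.511   0.2746 -0.0178] clock 0.15
```

Emit:
drive_tool --plan "1 0.26 0.14 -0.02 0;1 0.26 0.14 -0.02 0;1 0.26 0.14 -0.02 0;1 0.26 0.14 -0.02 0;1 0.26 0.14 -0.02 0;1 0.26 0.14 -0.02 0;1 0.26 0.14 -0.02 0;1 0.26 0.14 -0.02 0" --squeeze 10

```text
clock: 0.95
ee_pos: [0.448, 0.3192, 0.2424]
ee_rot: [[0.896, -0.444, -0.0], [-0.444, -0.896, 0.0], [-0.0, 0.0, -1.0]]
ft_force: [-0.2, 1.0, 0.9]
width: 0.0874
gripper_force: 0.0
```

```bash
python3 -c "
from h import *
go(.613,.088,.24);print(sense()['ee_pos'])"
```

```text
shift [0.2505 0.1338 0.0023] clock 0.95
[0.44799329 0.31915115 0.24238521]
```

Emit:
drive_tool --plan "1 0.25 0.134 0 0;1 0.25 0.134 0 0;1 0.25 0.134 0 0;1 0.25 0.134 0 0;1 0.25 0.134 0 0;1 0.25 0.134 0 0;1 0.25 0.134 0 0;1 0.25 0.134 0 0"

```text
clock: 1.75
ee_pos: [0.6124, 0.0902, 0.2416]
ee_rot: [[0.897, -0.442, -0.002], [-0.442, -0.897, -0.0], [-0.001, 0.001, -1.0]]
ft_force: [0.3, 0.4, 0.1]
width: 0.0869
gripper_force: 0.0
```

```bash
python3 - <<'E'
from h import *
import pickle
s=sense();im=snapshot('wrist');pickle.dump((s,im),open('w1.pkl','wb'));cv2.imwrite('pics/w1.png',im[:,:,::-1]);print(s['ee_pos'],s['clock'])
E
```

```text
[0.61242786 0.09018286 0.24163106] 1.75
```

View pics/w1.png

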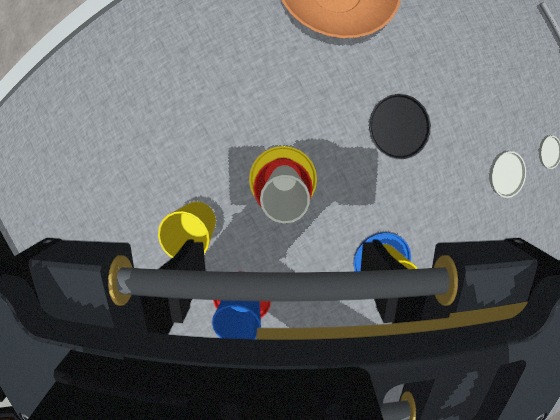

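The wrist view shows the liner rim at (285,199) and the yellow saucer at (283,180). The black saucer is at (399,125) and the two white saucers are at (508,173) and (550,151).

```bash
python3 - <<'E'
from h import *
import pickle
s,im=pickle.load(open('w1.pkl','rb'))
h=cv2.cvtColor(im,cv2.COLOR_RGB2HSV)
def wfit(m,uv,z,r=None,keep=None):
    B=blobs(m.astype(np.uint8),20);b=min(B,key=lambda b:np.hypot(*(b[2]-uv)));c=contour(b[0])
    if keep: c=c[keep(c)]
    P,o=wcast(s,c,z);q,e=fit(P,r);print(uv,b[1],np.round(q,4),round(e,4),len(c))
wfit((h[...,2]<50),(399,125),.01)
wfit((h[...,1]<45)&(h[...,2]>165),(508,173),.01)
ym=(h[...,0]>=18)&(h[...,0]<=32)&(h[...,1]>90)
wfit(ym,(283,165),.01,None,lambda c:c[:,1]<185)
wfit(ym,(283,165),.01,.042,lambda c:c[:,1]<178)
# liner rim: edge points around (285,199)
e=cv2.Canny(cv2.GaussianBlur(im,(3,3),0),40,120)
pts=np.argwhere(e)[:,::-1];r=np.hypot(*(pts-[285,199]).T);p=pts[(r>20)&(r<31)&(pts[:,1]>192)]
P,_=wcast(s,p,.117);q,er=fit(P);print('liner',np.round(q,4),er,len(p));q,er=fit(P,.023);print(np.round(q,4),er)
cv2.imwrite('pics/w1z.png',cv2.resize(im[140:240,230:350],None,fx=5,fy=5)[:,:,::-1])
E
```

```text
(399, 125) [374  94  55  64 340] [ 0.6122 -0.0725  0.0385] 0.0011 270
(508, 173) [ 492  132   38   85 1369] [ 0.478  -0.2187  0.042 ] 0.0089 364
(283, 165) [ 249  146   68   51 1033] [0.6148 0.0903 0.039 ] 0.0056 184
(283, 165) [ 249  146   68   51 1033] [0.611  0.0921] 0.0058 156
liner [0.615  0.0884 0.0222] 0.0016861294173279881 209
[0.6159 0.0879] 0.0017068850600488448
```

View pics/w1z.png

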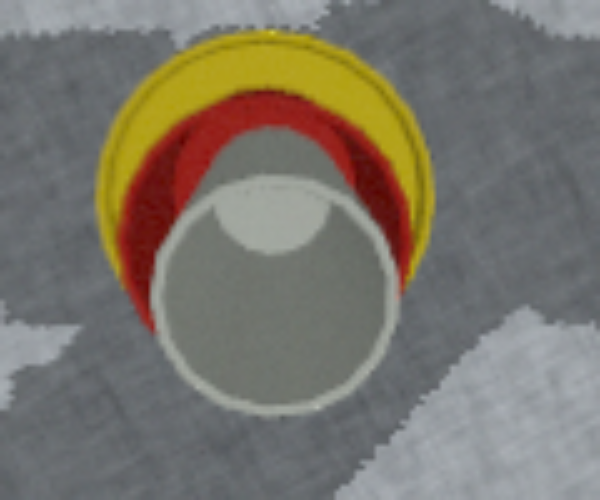

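```bash
python3 - <<'E'
from h import *
import pickle
I={c:cv2.imread(f'pics/{c}0.png')[:,:,::-1].copy() for c in ['scene','side']}
R.update(red=[(0,9,.45),(171,180,.45)],yellow=[(18,32,.4)],blue=[(100,130,.4)])
def at(cam,col,uv):
    B=blobs(mask(I[cam],col));return min(B,key=lambda b:np.hypot(*(b[2]-uv)))[0]
for n,cam,col,uv,r in [('black','side','black',(350,258),.04),('redS','side','red',(270,193),.04),('redS','scene','red',(322,253),.04),
 ('yelS','side','yellow',(330,218),.04),('bluS','side','blue',(264,241),.04),('bluS','scene','blue',(285,210),.04),
 ('whtS','side','white',(296,311),.033),('whtS','scene','white',(233,173),.033)]:
    print(n,cam,*rim(cam,at(cam,col,uv),0.,r,-1))
print(rim('side',at('side','white',(296,311)),.01,.035,1),rim('scene',at('scene','white',(233,173)),.01,.035,1),rim('side',at('side','black',(350,258)),.01,.042,1))
s,im=pickle.load(open('w1.pkl','rb'));h=cv2.cvtColor(im,cv2.COLOR_RGB2HSV)
for n,m,uv,k in [('yelS',(h[...,0]>=18)&(h[...,0]<=32)&(h[...,1]>90),(283,165),185),('blk',h[...,2]<65,(399,125),999),('wht',(h[...,1]<45)&(h[...,2]>185),(508,173),999)]:
    B=blobs(m.astype(np.uint8),50);b=min(B,key=lambda b:np.hypot(*(b[2]-uv)));c=cv2.convexHull(contour(b[0]))[:,0];c=c[c[:,1]<k]
    q,e=fit(wcast(s,c,.01)[0]);print(n,b[1],np.round(q,4),round(e,4))
E
```

```text
black side [ 0.6121 -0.0697] 0.001 43
redS side [0.4882 0.2209] 0.0014 33
redS scene [0.4859 0.2138] 0.001 37
yelS side [0.6142 0.0934] 0.0012 39
bluS side [0.4523 0.0191] 0.0012 40
bluS scene [0.4594 0.0047] 0.0046 28
whtS side [ 0.4817 -0.206 ] 0.0007 44
whtS scene [ 0.4754 -0.2273] 0.0012 24
(array([ 0.4799, -0.2168]), np.float64(0.0008), np.int64(44)) (array([ 0.4803, -0.2147]), np.float64(0.0015), np.int64(25)) (array([ 0.6091, -0.0788]), np.float64(0.0012), np.int64(43))
yelS [ 249  146   68   51 1033] [0.6144 0.0904 0.0417] 0.0001
blk [ 370   94   60   65 2559] [ 0.612  -0.0731  0.0408] 0.0004
wht [ 492  151   34   47 1091] [ 0.4806 -0.2148  0.0345] 0.0002
```

```bash
python3 -c "
from h import *
go(.6155,.088,.083)"
```

```text
shift [0.0044 0.0009 0.1589] clock 1.8
```

Emit:
drive_tool --plan "1 0.004 0.001 0.05 0;1 0.004 0.001 0.1 0;1 0.004 0.001 0.13 0;1 0.004 0.001 0.145 0;1 0.004 0.001 0.158 0;1 0.004 0.001 0.158 0;1 0.004 0.001 0.158 0"

```text
clock: 2.5
ee_pos: [0.6161, 0.0878, 0.0855]
ee_rot: [[0.898, -0.44, 0.002], [-0.44, -0.898, 0.0], [0.001, -0.001, -1.0]]
ft_force: [-0.7, 0.4, 0.9]
width: 0.0871
gripper_force: 0.0
```

Emit:
drive_tool --plan "-1 0 0 0 0;-1 0 0 0 0;-1 0 0 0 0;-1 0 0 0 0;-1 0 0 0 0;-1 0 0 0 0;-1 0 0 0 0;-1 0 0 0 0" --squeeze 8

```text
clock: 3.3
ee_pos: [0.6157, 0.0867, 0.0846]
ee_rot: [[0.897, -0.442, -0.0], [-0.442, -0.897, -0.0], [-0.0, 0.0, -1.0]]
ft_force: [0.0, 0.2, 1.0]
width: 0.0448
gripper_force: 7.9
```

Emit:
drive_tool --plan "-1 0 0 -0.01 0;-1 0 0 -0.025 0;-1 0 0 -0.045 0;-1 0 0 -0.07 0;-1 0 0 -0.095 0;-1 0 0 -0.12 0;-1 0 0 -0.14 0;-1 0 0 -0.15 0"

```text
clock: 4.1
ee_pos: [0.6166, 0.087, 0.2376]
ee_rot: [[0.897, -0.442, 0.004], [-0.442, -0.897, 0.001], [0.003, -0.003, -1.0]]
ft_force: [0.6, -0.7, -0.4]
width: 0.045
gripper_force: 8.0
```

```bash
python3 -c "
from h import *
import pickle
go(.4806,-.2148,.235);s=sense();print(s['width'],s['ft_force'],s['ee_pos'])
im=snapshot('wrist');pickle.dump((s,im),open('w2.pkl','wb'));a=snapshot('side')
cv2.imwrite('pics/w2.png',np.hstack([cv2.resize(im,(400,300)),cv2.resize(a[50:300,150:430],(400,300))])[:,:,::-1])"
```

```text
shift [0.0113 0.3308 0.0016] clock 4.1
0.04498807300215425 [ 0.61464725 -0.6958836  -0.3877305 ] [0.61656701 0.08697116 0.23759664]
```

View pics/w2.png

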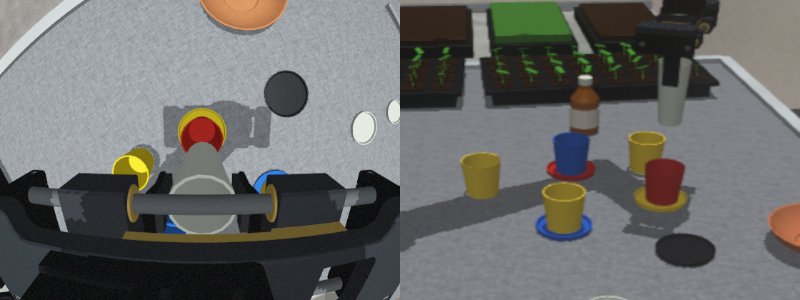

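The liner is held upright clear of the red pot, which is still in the yellow saucer. Next it goes to the white saucer.

Emit:
drive_tool --plan "-1 0.002 0.025 0 0;-1 0.004 0.07 0 0;-1 0.006 0.12 0 0;-1 0.007 0.17 0 0;-1 0.009 0.22 0 0;-1 0.01 0.27 0 0;-1 0.011 0.31 0 0;-1 0.011 0.331 0 0"

```text
clock: 5.0
ee_pos: [0.4768, -0.2171, 0.2332]
ee_rot: [[0.896, -0.445, -0.003], [-0.445, -0.896, 0.001], [-0.003, 0.001, -1.0]]
ft_force: [0.7, 0.7, -0.1]
width: 0.0448
gripper_force: 8.0
```

Emit:
drive_tool --plan "-1 0 0 0 0;-1 0 0 0.03 0;-1 0 0 0.07 0;-1 0 0 0.11 0;-1 0 0 0.13 0;-1 0 0 0.14 0;-1 0 0 0.14 0;-1 0 0 0.14 0"

```text
clock: 5.8
ee_pos: [0.4803, -0.2148, 0.0953]
ee_rot: [[0.897, -0.441, 0.001], [-0.441, -0.897, -0.001], [0.002, -0.0, -1.0]]
ft_force: [-0.1, 0.2, -0.9]
width: 0.0446
gripper_force: 8.0
```

```bash
python3 -c "
from h import *
go(.4806,-.2148,.0825);s=sense();print(s['width'],s['ft_force'],s['ee_pos'])
im=snapshot('wrist');a=snapshot('side')
cv2.imwrite('pics/w3.png',np.hstack([cv2.resize(im,(400,300)),cv2.resize(a[200:400,190:390],(400,400))[:300]])[:,:,::-1])"
```

```text
shift [ 0.0002 -0.0002  0.0128] clock 5.8
0.044623510818269596 [-0.09090814  0.15410014 -0.89917349] [ 0.48031708 -0.21483535  0.09530544]
```

View pics/w3.png

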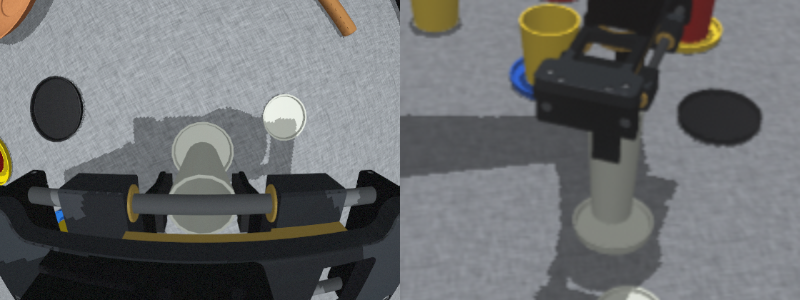

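The liner is centred over the white saucer, so I'll lower it, release and rise.

Emit:
drive_tool --plan "-1 0 0 0.006 0;-1 0 0 0.01 0;-1 0 0 0.013 0;-1 0 0 0.0135 0;-1 0 0 0.0135 0"

```text
clock: 6.4
ee_pos: [0.4795, -0.2151, 0.0814]
ee_rot: [[0.897, -0.442, 0.0], [-0.442, -0.897, -0.0], [0.0, 0.0, -1.0]]
ft_force: [-0.8, 0.5, 2.3]
width: 0.0449
gripper_force: 8.0
```

Emit:
drive_tool --plan "0.2 0 0 0 0;0.4 0 0 0 0;1 0 0 0 0;1 0 0 0 0;1 0 0 0 0;1 0 0 0 0"

```text
clock: 7.0
ee_pos: [0.4793, -0.215, 0.081]
ee_rot: [[0.897, -0.442, -0.0], [-0.442, -0.897, 0.0], [-0.0, -0.0, -1.0]]
ft_force: [0.9, -0.6, -0.3]
width: 0.0827
gripper_force: 0.0
```

Emit:
drive_tool --plan "1 0 0 -0.02 0;1 0 0 -0.06 0;1 0 0 -0.11 0;1 0 0 -0.15 0;1 0 0 -0.16 0;1 0 0 -0.16 0"

```text
clock: 7.6
ee_pos: [0.4801, -0.2151, 0.243]
ee_rot: [[0.897, -0.442, 0.005], [-0.442, -0.897, -0.0], [0.004, -0.002, -1.0]]
ft_force: [1.1, 0.2, -0.2]
width: 0.0872
gripper_force: 0.0
```

```bash
python3 -c "
from h import *
go(.486,.20,.24)
a=snapshot('side');cv2.imwrite('pics/w4.png',cv2.resize(a[150:360,190:390],(500,525))[:,:,::-1])"
```

```text
shift [-0.1782 -0.3749  0.0028] clock 7.6
```

View pics/w4.png

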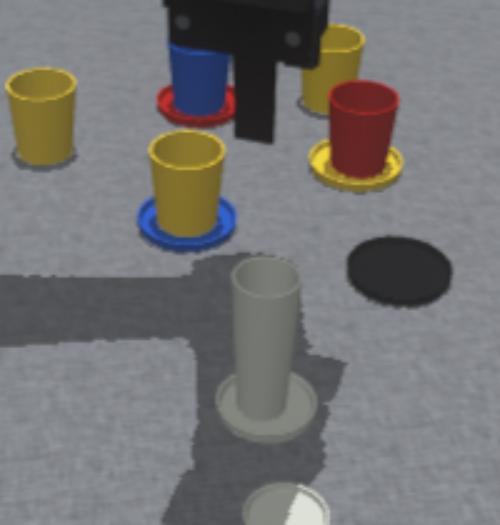

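The liner stands upright in the white saucer. Next is the blue pot.

Emit:
drive_tool --plan "1 -0.02 -0.045 0 0;1 -0.041 -0.09 0 0;1 -0.062 -0.135 0 0;1 -0.083 -0.18 0 0;1 -0.105 -0.225 0 0;1 -0.126 -0.27 0 0;1 -0.147 -0.315 0 0;1 -0.17 -0.35 0 0"

```text
clock: 8.45
ee_pos: [0.4804, 0.1761, 0.2383]
ee_rot: [[0.897, -0.441, -0.004], [-0.441, -0.897, -0.003], [-0.003, 0.004, -1.0]]
ft_force: [0.1, -0.5, -0.9]
width: 0.087
gripper_force: 0.0
```

Emit:
drive_tool --plan "1 -0.008 -0.025 0 0;1 -0.008 -0.025 0 0;1 -0.008 -0.025 0 0;1 -0.008 -0.025 0 0"

```text
clock: 8.85
ee_pos: [0.4848, 0.1989, 0.2397]
ee_rot: [[0.897, -0.443, -0.002], [-0.443, -0.897, -0.002], [-0.001, 0.003, -1.0]]
ft_force: [0.4, 0.2, 0.6]
width: 0.0871
gripper_force: 0.0
```

```bash
cat >> h.py <<'E'
def wpot(col,zr=.074,pic=None):
    """pot rim and saucers of given colour near the TCP in the wrist view"""
    s=sense();im=snapshot('wrist');h=cv2.cvtColor(im,cv2.COLOR_RGB2HSV)
    if pic: cv2.imwrite(pic,im[:,:,::-1])
    for c,(a,b) in dict(red=(0,9),yellow=(18,32),blue=(100,130)).items():
        m=(h[...,0]>=a)&(h[...,0]<=b)&(h[...,1]>110)&(h[...,2]>40)
        if c=='red': m|=(h[...,0]>171)&(h[...,1]>110)&(h[...,2]>40)
        for bb,st,ce in blobs(m.astype(np.uint8),100):
            C=cv2.convexHull(contour(bb))[:,0]
            # dense hull outline
            hm=np.zeros(im.shape[:2],np.uint8);cv2.fillPoly(hm,[C],1);K=contour(hm)
            n=K[K[:,1]>ce[1]];f=K[K[:,1]<ce[1]]
            q,e=fit(wcast(s,n,zr)[0],.031);q2,e2=fit(wcast(s,f,.01)[0],.042)
            print(c,st,'rim(near half)',np.round(q,4),round(e,4),'saucer(far half)',np.round(q2,4),round(e2,4))
    return s
E
python3 -c "
from h import *
s=wpot('blue',pic='pics/w5.png');print(s['ee_pos'],s['clock'])"
```

```text
red [ 293    5   60   61 2831] rim(near half) [0.6143 0.0929] 0.0019 saucer(far half) [0.6231 0.0768] 0.0023
red [ 235  151   68   54 1103] rim(near half) [0.5067 0.2031] 0.0047 saucer(far half) [0.4878 0.2176] 0.0004
yellow [ 282   24   69   58 1357] rim(near half) [0.6    0.1049] 0.0008 saucer(far half) [0.6005 0.101 ] 0.0054
yellow [ 183   58   61   59 2751] rim(near half) [0.6147 0.2136] 0.0007 saucer(far half) [0.6214 0.2278] 0.002
yellow [ 404  120   64   55 2683] rim(near half) [0.4542 0.0202] 0.005 saucer(far half) [ 0.436  -0.0021] 0.0045
yellow [344 243  19  29 409] rim(near half) [0.3965 0.1509] 0.0045 saucer(far half) [0.3206 0.1568] 0.0061
yellow [108 255  24  51 596] rim(near half) [0.4825 0.4393] 0.0084 saucer(far half) [0.4469 0.4727] 0.0099
yellow [434 255  24  51 625] rim(near half) [0.292  0.0562] 0.0085 saucer(far half) [0.2443 0.0634] 0.01
yellow [356 299  20   7 104] rim(near half) [0.3416 0.1514] 0.0009 saucer(far half) [0.2452 0.1889] 0.0008
yellow [ 257  302  271   38 3232] rim(near half) [0.2944 0.206 ] 0.0425 saucer(far half) [0.1789 0.0807] 0.0596
yellow [400 391  16  29 194] rim(near half) [0.0657 0.1964] 0.0067 saucer(far half) [0.0089 0.2001] 0.0091
blue [ 392  111   49   64 1120] rim(near half) [0.4697 0.0472] 0.0037 saucer(far half) [0.4524 0.0195] 0.0049
blue [ 237  165   59   60 2700] rim(near half) [0.4892 0.2166] 0.0004 saucer(far half) [0.4708 0.2279] 0.0028
[0.48476239 0.19892081 0.239696  ] 8.85
```

View pics/w5.png

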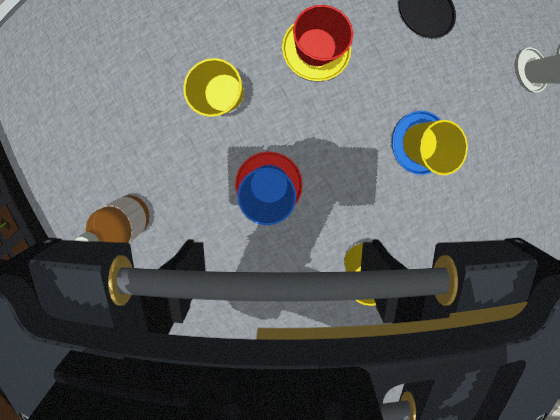

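The blue pot's rim is at (267,195), which casts to (0.489, 0.2165), and the red saucer is at (0.488, 0.2176). The bottle is clear at the left.

```bash
python3 -c "
from h import *
go(.489,.2165,.042)"
```

```text
shift [-0.0041 -0.018   0.1981] clock 8.9
```

Emit:
drive_tool --plan "1 -0.004 -0.018 0.03 0;1 -0.004 -0.018 0.07 0;1 -0.004 -0.018 0.11 0;1 -0.004 -0.018 0.15 0;1 -0.004 -0.018 0.18 0;1 -0.004 -0.018 0.19 0;1 -0.004 -0.018 0.197 0;1 -0.004 -0.018 0.197 0"

```text
clock: 9.7
ee_pos: [0.4902, 0.2178, 0.0444]
ee_rot: [[0.897, -0.442, 0.001], [-0.442, -0.897, 0.0], [0.0, -0.0, -1.0]]
ft_force: [-0.9, -0.4, 0.4]
width: 0.0867
gripper_force: 0.0
```

Emit:
drive_tool --plan "-1 0 0 0 0;-1 0 0 0 0;-1 0 0 0 0;-1 0 0 0 0;-1 0 0 0 0;-1 0 0 0 0;-1 0 0 0 0" --squeeze 10

```text
clock: 10.4
ee_pos: [0.4899, 0.218, 0.0445]
ee_rot: [[0.897, -0.442, 0.001], [-0.442, -0.897, 0.0], [0.0, -0.0, -1.0]]
ft_force: [-0.4, -0.2, 4.7]
width: 0.0608
gripper_force: 9.7
```

Emit:
drive_tool --plan "-1 0 0 -0.01 0;-1 0 0 -0.025 0;-1 0 0 -0.05 0;-1 0 0 -0.08 0;-1 0 0 -0.11 0;-1 0 0 -0.14 0;-1 0 0 -0.16 0;-1 0 0 -0.16 0"

```text
clock: 11.2
ee_pos: [0.4913, 0.2191, 0.2077]
ee_rot: [[0.897, -0.441, 0.006], [-0.442, -0.897, 0.005], [0.004, -0.007, -1.0]]
ft_force: [0.5, 0.5, -0.3]
width: 0.061
gripper_force: 9.9
```

```bash
python3 -c "
from h import *
go(.612,-.073,.2);print(sense()['ee_pos'])"
```

```text
shift [0.2373 0.2089 0.0071] clock 11.2
[0.49126897 0.21913779 0.20770201]
```

Emit:
drive_tool --plan "-1 0.02 0.018 0 0;-1 0.055 0.048 0 0;-1 0.09 0.079 0 0;-1 0.125 0.11 0 0;-1 0.16 0.141 0 0;-1 0.195 0.172 0 0;-1 0.225 0.2 0 0;-1 0.238 0.21 0 0"

```text
clock: 12.0
ee_pos: [0.6103, -0.0787, 0.2021]
ee_rot: [[0.895, -0.445, -0.003], [-0.445, -0.895, -0.0], [-0.003, 0.001, -1.0]]
ft_force: [-0.5, 0.1, -0.7]
width: 0.0606
gripper_force: 10.0
```

Emit:
drive_tool --plan "-1 0 0 0 0;-1 0 0 0.02 0;-1 0 0 0.05 0;-1 0 0 0.09 0;-1 0 0 0.12 0;-1 0 0 0.14 0;-1 0 0 0.145 0;-1 0 0 0.145 0"

```text
clock: 12.8
ee_pos: [0.6098, -0.0747, 0.0583]
ee_rot: [[0.898, -0.441, -0.002], [-0.441, -0.898, -0.0], [-0.002, 0.001, -1.0]]
ft_force: [-0.8, -0.4, 0.0]
width: 0.0606
gripper_force: 10.0
```

```bash
python3 -c "
from h import *
go(.612,-.073,.0445);print(sense()['ee_pos'])
im=snapshot('wrist');a=snapshot('side')
cv2.imwrite('pics/w6.png',np.hstack([cv2.resize(im,(400,300)),cv2.resize(a[120:300,190:430],(400,300))])[:,:,::-1])"
```

```text
shift [ 0.0013 -0.0025  0.0138] clock 12.8
[ 0.60978447 -0.07468083  0.05831314]
```

View pics/w6.png

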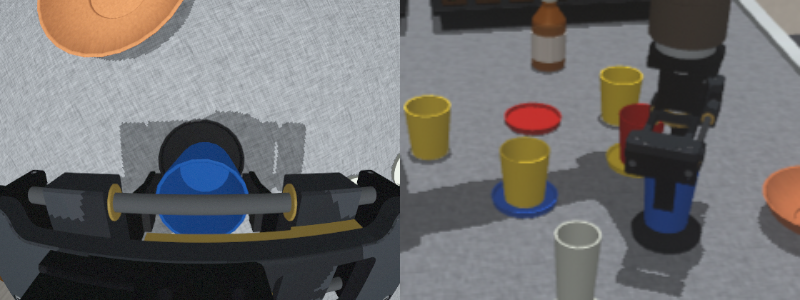

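The blue pot hangs centred over the black saucer and the red saucer is empty. I'll lower and release.

Emit:
drive_tool --plan "-1 0.001 -0.002 0.006 0;-1 0.001 -0.002 0.011 0;-1 0.001 -0.002 0.014 0;-1 0.001 -0.002 0.0145 0;-1 0.001 -0.002 0.0145 0"

```text
clock: 13.4
ee_pos: [0.6123, -0.0744, 0.0447]
ee_rot: [[0.897, -0.442, 0.0], [-0.442, -0.897, -0.0], [0.0, -0.0, -1.0]]
ft_force: [0.0, 0.2, 0.1]
width: 0.0606
gripper_force: 9.9
```

Emit:
drive_tool --plan "0.5 0 0 0 0;0.7 0 0 0 0;1 0 0 0 0;1 0 0 0 0;1 0 0 0 0"

```text
clock: 13.9
ee_pos: [0.6122, -0.0742, 0.0446]
ee_rot: [[0.897, -0.442, 0.0], [-0.442, -0.897, 0.0], [0.0, -0.0, -1.0]]
ft_force: [-0.4, 0.6, 0.6]
width: 0.0851
gripper_force: 0.0
```

Emit:
drive_tool --plan "1 0 0 -0.02 0;1 0 0 -0.06 0;1 0 0 -0.11 0;1 0 0 -0.15 0;1 0 0 -0.18 0;1 0 0 -0.19 0;1 0 0 -0.19 0"

```text
clock: 14.6
ee_pos: [0.6128, -0.0741, 0.2361]
ee_rot: [[0.897, -0.442, 0.003], [-0.442, -0.897, 0.001], [0.003, -0.002, -1.0]]
ft_force: [-0.4, 0.0, -0.2]
width: 0.087
gripper_force: 0.0
```

```bash
python3 -c "
from h import *
go(.605,.07,.235)
a=wpot('blue')"
```

```text
shift [-0.0707 -0.1259  0.0011] clock 14.6
red [ 131  217   59   52 2100] rim(near half) [0.628  0.0872] 0.0038 saucer(far half) [0.6043 0.1067] 0.0047
yellow [144 206  59  37 804] rim(near half) [0.6443 0.0416] 0.0055 saucer(far half) [0.6137 0.0891] 0.0004
yellow [108 255  24  51 603] rim(near half) [0.6123 0.1639] 0.0085 saucer(far half) [0.5763 0.1983] 0.0098
yellow [434 255  24  51 621] rim(near half) [ 0.4258 -0.2154] 0.0085 saucer(far half) [ 0.3772 -0.2074] 0.0099
yellow [ 250  301  278   39 4301] rim(near half) [ 0.4183 -0.0823] 0.0462 saucer(far half) [ 0.3574 -0.1517] 0.0691
yellow [401 392  15  28 198] rim(near half) [ 0.2035 -0.0763] 0.0065 saucer(far half) [ 0.1482 -0.0723] 0.0085
blue [ 256  163   60   61 2841] rim(near half) [ 0.6112 -0.075 ] 0.0004 saucer(far half) [ 0.5931 -0.0666] 0.0024
blue [247 301  15  24 208] rim(near half) [0.5024 0.0567] 0.0046 saucer(far half) [0.4393 0.0453] 0.0043
blue [291 301  15  27 254] rim(near half) [ 0.4451 -0.0444] 0.0047 saucer(far half) [0.4237 0.0129] 0.0055
```

Blue now stands in the black saucer at (0.611, -0.075). Next is the red pot.

Emit:
drive_tool --plan "1 -0.02 -0.035 0 0;1 -0.04 -0.075 0 0;1 -0.06 -0.11 0 0;1 -0.075 -0.142 0 0;1 -0.078 -0.145 0 0;1 -0.078 -0.145 0 0"

```text
clock: 15.25
ee_pos: [0.6052, 0.0911, 0.2321]
ee_rot: [[0.898, -0.44, -0.004], [-0.44, -0.898, -0.001], [-0.003, 0.003, -1.0]]
ft_force: [-1.0, -0.5, -0.1]
width: 0.087
gripper_force: 0.0
```

```bash
python3 -c "
from h import *
a=wpot('r');print(a['ee_pos'])
go(.614,.092,.0445)"
```

```text
red [ 250  153   61   60 2818] rim(near half) [0.6173 0.089 ] 0.0005 saucer(far half) [0.5991 0.0982] 0.0022
red [210 300  58  23 991] rim(near half) [0.5154 0.1931] 0.0007 saucer(far half) [0.4524 0.235 ] 0.0053
yellow [ 246  140   70   54 1037] rim(near half) [0.6314 0.081 ] 0.0043 saucer(far half) [0.6139 0.0905] 0.0003
yellow [ 152  198   60   60 2395] rim(near half) [0.621 0.212] 0.0029 saucer(far half) [0.6044 0.2311] 0.0037
yellow [381 242  39  27 382] rim(near half) [ 0.4898 -0.0196] 0.0045 saucer(far half) [0.4371 0.0282] 0.0047
yellow [108 255  24  51 606] rim(near half) [0.6046 0.3252] 0.0086 saucer(far half) [0.5672 0.359 ] 0.0098
yellow [434 255  24  51 624] rim(near half) [ 0.4191 -0.0504] 0.0085 saucer(far half) [ 0.3696 -0.0425] 0.0098
yellow [ 257  302  271   38 3241] rim(near half) [0.4208 0.0967] 0.0415 saucer(far half) [ 0.3056 -0.0263] 0.0585
yellow [401 391  15  29 203] rim(near half) [0.1959 0.0877] 0.0065 saucer(far half) [0.1399 0.091 ] 0.0089
blue [ 383   93   67   58 2966] rim(near half) [ 0.6114 -0.0709] 0.0041 saucer(far half) [ 0.5972 -0.0946] 0.0035
blue [353 230  59  42 796] rim(near half) [0.5057 0.0198] 0.0053 saucer(far half) [0.4538 0.0177] 0.0004
[0.60521522 0.09106287 0.2320535 ]
shift [ 0.0073 -0.006   0.188 ] clock 15.3
```

Emit:
drive_tool --plan "1 0.012 -0.0035 0.03 0;1 0.012 -0.0035 0.07 0;1 0.012 -0.0035 0.11 0;1 0.012 -0.0035 0.15 0;1 0.012 -0.0035 0.175 0;1 0.012 -0.0035 0.183 0;1 0.012 -0.0035 0.187 0;1 0.012 -0.0035 0.187 0"

```text
clock: 16.1
ee_pos: [0.6193, 0.0876, 0.0482]
ee_rot: [[0.897, -0.443, 0.001], [-0.443, -0.897, 0.0], [0.001, -0.001, -1.0]]
ft_force: [-0.1, 0.6, 0.8]
width: 0.0869
gripper_force: 0.0
```

Emit:
drive_tool --plan "-1 0 0 0 0;-1 0 0 0 0;-1 0 0 0 0;-1 0 0 0 0;-1 0 0 0 0;-1 0 0 0 0;-1 0 0 0 0"

```text
clock: 16.8
ee_pos: [0.6189, 0.0881, 0.0481]
ee_rot: [[0.897, -0.442, 0.001], [-0.442, -0.897, -0.0], [0.001, -0.0, -1.0]]
ft_force: [-0.1, -0.6, 4.4]
width: 0.0617
gripper_force: 9.8
```

Emit:
drive_tool --plan "-1 0 0 -0.01 0;-1 0 0 -0.025 0;-1 0 0 -0.05 0;-1 0 0 -0.08 0;-1 0 0 -0.11 0;-1 0 0 -0.14 0;-1 0 0 -0.16 0;-1 0 0 -0.16 0"

```text
clock: 17.6
ee_pos: [0.6203, 0.0887, 0.2116]
ee_rot: [[0.897, -0.442, 0.007], [-0.442, -0.897, 0.002], [0.006, -0.005, -1.0]]
ft_force: [0.4, 0.2, -0.2]
width: 0.0616
gripper_force: 10.0
```

```bash
python3 -c "
from h import *
go(.488,.2176,.2)"
```

```text
shift [-0.1757 -0.0572  0.0109] clock 17.6
```

Emit:
drive_tool --plan "-1 -0.02 -0.006 0 0;-1 -0.06 -0.02 0 0;-1 -0.105 -0.035 0 0;-1 -0.145 -0.048 0 0;-1 -0.17 -0.057 0 0;-1 -0.176 -0.058 0 0;-1 -0.176 -0.058 0 0"

```text
clock: 18.3
ee_pos: [0.4855, 0.2182, 0.2069]
ee_rot: [[0.898, -0.44, -0.001], [-0.44, -0.898, -0.001], [-0.001, 0.001, -1.0]]
ft_force: [-0.5, -0.5, 0.5]
width: 0.0612
gripper_force: 10.0
```

Emit:
drive_tool --plan "-1 0 0 0.02 0;-1 0 0 0.05 0;-1 0 0 0.09 0;-1 0 0 0.12 0;-1 0 0 0.14 0;-1 0 0 0.145 0;-1 0 0 0.145 0"

```text
clock: 19.0
ee_pos: [0.4868, 0.217, 0.0617]
ee_rot: [[0.896, -0.443, -0.001], [-0.443, -0.896, -0.002], [-0.001, 0.002, -1.0]]
ft_force: [-0.0, -0.6, 0.6]
width: 0.0612
gripper_force: 10.0
```

```bash
python3 -c "
from h import *
go(.488,.2176,.048);print(sense()['ee_pos'])
im=snapshot('wrist');a=snapshot('side')
cv2.imwrite('pics/w7.png',np.hstack([cv2.resize(im,(400,300)),cv2.resize(a[90:270,190:430],(400,300))])[:,:,::-1])"
```

```text
shift [ 0.0008 -0.0012  0.0137] clock 19.0
[0.48675922 0.2169573  0.06166502]
```

View pics/w7.png

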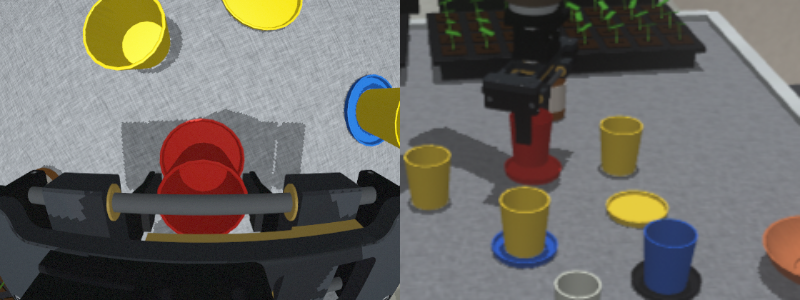

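The red pot is centred over the red saucer, the yellow saucer is empty, and blue is upright in the black saucer. I'll lower and release.

Emit:
drive_tool --plan "-1 0.001 -0.001 0.006 0;-1 0.001 -0.001 0.011 0;-1 0.001 -0.001 0.0135 0;-1 0.001 -0.001 0.014 0;-1 0.001 -0.001 0.014 0"

```text
clock: 19.6
ee_pos: [0.4877, 0.2185, 0.0486]
ee_rot: [[0.897, -0.442, -0.0], [-0.442, -0.897, -0.0], [0.0, 0.0, -1.0]]
ft_force: [-0.6, 0.0, -0.3]
width: 0.0614
gripper_force: 10.0
```

Emit:
drive_tool --plan "0.5 0 0 0 0;0.7 0 0 0 0;1 0 0 0 0;1 0 0 0 0;1 0 0 0 0"

```text
clock: 20.1
ee_pos: [0.4878, 0.2185, 0.0486]
ee_rot: [[0.897, -0.442, 0.0], [-0.442, -0.897, 0.0], [0.0, -0.0, -1.0]]
ft_force: [1.0, -0.0, -0.3]
width: 0.0851
gripper_force: 0.0
```

Emit:
drive_tool --plan "1 0 0 -0.02 0;1 0 0 -0.06 0;1 0 0 -0.11 0;1 0 0 -0.15 0;1 0 0 -0.18 0;1 0 0 -0.19 0;1 0 0 -0.19 0"

```text
clock: 20.8
ee_pos: [0.4881, 0.2188, 0.2399]
ee_rot: [[0.897, -0.442, 0.002], [-0.442, -0.897, 0.002], [0.001, -0.003, -1.0]]
ft_force: [-0.1, 0.5, 0.0]
width: 0.0871
gripper_force: 0.0
```

```bash
python3 -c "
from h import *
a=wpot('r')
go(.446,.02,.235)"
```

```text
red [ 252  147   68   77 4050] rim(near half) [0.4862 0.2191] 0.0013 saucer(far half) [0.4877 0.2176] 0.0005
yellow [ 300   13   68   65 3438] rim(near half) [0.6002 0.1081] 0.0014 saucer(far half) [0.6135 0.0905] 0.0005
yellow [ 203   52   59   59 2744] rim(near half) [0.6155 0.2145] 0.0005 saucer(far half) [0.6206 0.2242] 0.0023
yellow [ 419  117   64   55 2621] rim(near half) [0.4539 0.0209] 0.0061 saucer(far half) [ 0.4361 -0.0044] 0.0054
yellow [379 240  35  29 289] rim(near half) [0.3711 0.1087] 0.0038 saucer(far half) [0.324  0.1624] 0.0045
yellow [108 255  24  51 609] rim(near half) [0.4853 0.4603] 0.0082 saucer(far half) [0.451  0.4945] 0.0099
yellow [434 255  24  51 623] rim(near half) [0.2977 0.0769] 0.0085 saucer(far half) [0.2498 0.0845] 0.0099
yellow [ 257  302  271   38 3234] rim(near half) [0.2995 0.2269] 0.0424 saucer(far half) [0.1854 0.1024] 0.0594
yellow [401 392  15  28 199] rim(near half) [0.0727 0.2167] 0.0066 saucer(far half) [0.0178 0.2209] 0.0086
blue [ 425    0   64   27 1287] rim(near half) [ 0.6058 -0.0414] 0.0061 saucer(far half) [ 0.5838 -0.0971] 0.0105
blue [ 407  108   48   64 1110] rim(near half) [0.4696 0.0504] 0.0033 saucer(far half) [0.4526 0.0196] 0.0047
shift [0.0507 0.1961 0.003 ] clock 20.85
```

Red is seated at its saucer's centre. Next is yellow.

Emit:
drive_tool --plan "1 0.01 0.04 0 0;1 0.022 0.085 0 0;1 0.034 0.13 0 0;1 0.045 0.17 0 0;1 0.05 0.19 0 0;1 0.051 0.196 0 0;1 0.051 0.196 0 0"

```text
clock: 21.55
ee_pos: [0.446, 0.0193, 0.2371]
ee_rot: [[0.896, -0.443, -0.003], [-0.443, -0.896, -0.001], [-0.002, 0.002, -1.0]]
ft_force: [-0.2, 0.8, 0.3]
width: 0.087
gripper_force: 0.0
```

```bash
python3 -c "
from h import *
a=wpot('r') 
print(a['ee_pos'])
go(.4535,.0190,.0445)" | grep -v '0.0[4-9]..$'
```

```text
red [  95  189   71   70 3113] rim(near half) [0.4866 0.2025] 0.0077 saucer(far half) [0.4891 0.2176] 0.0052
yellow [ 140   55   64   66 3266] rim(near half) [0.5937 0.0757] 0.0016 saucer(far half) [0.6137 0.0906] 0.0004
yellow [  51  115   63   52 2477] rim(near half) [0.6101 0.2076] 0.008 saucer(far half) [0.6254 0.2428] 0.0078
yellow [ 253  156   60   59 2757] rim(near half) [0.4538 0.0171] 0.0004 saucer(far half) [0.4354 0.026 ] 0.0021
yellow [108 255  24  51 616] rim(near half) [0.4439 0.2574] 0.0082 saucer(far half) [0.4086 0.2915] 0.0099
yellow [434 255  24  51 622] rim(near half) [ 0.2555 -0.1224] 0.0084 saucer(far half) [ 0.2072 -0.1148] 0.01
yellow [ 202  300   49   37 1547] rim(near half) [0.3414 0.1486] 0.0006 saucer(far half) [0.2966 0.1819] 0.0034
yellow [400 391  16  29 199] rim(near half) [0.0305 0.0174] 0.0066 saucer(far half) [-0.0246  0.0213] 0.0093
blue [ 264    0   62   48 2320] rim(near half) [ 0.6042 -0.0702] 0.0024 saucer(far half) [ 0.6083 -0.0767] 0.0041
blue [ 249  141   69   51 1104] rim(near half) [0.4719 0.0066] 0.0046 saucer(far half) [0.4523 0.0165] 0.0003
[0.4460113  0.01934966 0.2370612 ]
shift [ 0.0071 -0.0024  0.1929] clock 21.6
```

Emit:
drive_tool --plan "1 0.008 -0.0015 0.03 0;1 0.008 -0.0015 0.07 0;1 0.008 -0.0015 0.11 0;1 0.008 -0.0015 0.15 0;1 0.008 -0.0015 0.18 0;1 0.008 -0.0015 0.188 0;1 0.008 -0.0015 0.191 0;1 0.008 -0.0015 0.191 0"

```text
clock: 22.4
ee_pos: [0.4557, 0.0186, 0.0481]
ee_rot: [[0.898, -0.441, 0.001], [-0.441, -0.898, 0.0], [0.001, -0.001, -1.0]]
ft_force: [-0.0, 0.1, -0.8]
width: 0.0866
gripper_force: 0.0
```

Emit:
drive_tool --plan "-1 0 0 0 0;-1 0 0 0 0;-1 0 0 0 0;-1 0 0 0 0;-1 0 0 0 0;-1 0 0 0 0;-1 0 0 0 0"

```text
clock: 23.1
ee_pos: [0.4549, 0.0178, 0.048]
ee_rot: [[0.897, -0.442, 0.001], [-0.442, -0.897, -0.0], [0.001, -0.0, -1.0]]
ft_force: [-0.7, -0.9, 4.4]
width: 0.0601
gripper_force: 9.7
```

Emit:
drive_tool --plan "-1 0 0 -0.01 0;-1 0 0 -0.025 0;-1 0 0 -0.05 0;-1 0 0 -0.08 0;-1 0 0 -0.11 0;-1 0 0 -0.14 0;-1 0 0 -0.16 0;-1 0 0 -0.16 0"

```text
clock: 23.9
ee_pos: [0.4564, 0.0184, 0.2108]
ee_rot: [[0.897, -0.442, 0.007], [-0.442, -0.897, 0.002], [0.005, -0.005, -1.0]]
ft_force: [0.0, -0.0, -0.9]
width: 0.0607
gripper_force: 10.0
```

```bash
python3 -c "
from h import *
go(.6138,.0905,.2)"
```

```text
shift [ 0.1093 -0.1341  0.0121] clock 23.9
```

Emit:
drive_tool --plan "-1 0.015 -0.018 0 0;-1 0.04 -0.048 0 0;-1 0.07 -0.085 0 0;-1 0.095 -0.116 0 0;-1 0.107 -0.131 0 0;-1 0.11 -0.134 0 0;-1 0.11 -0.134 0 0"

```text
clock: 24.6
ee_pos: [0.6119, 0.0894, 0.2057]
ee_rot: [[0.897, -0.442, -0.003], [-0.442, -0.897, -0.001], [-0.003, 0.002, -1.0]]
ft_force: [-0.6, 0.2, -1.1]
width: 0.0603
gripper_force: 10.0
```

Emit:
drive_tool --plan "-1 0 0 0.02 0;-1 0 0 0.05 0;-1 0 0 0.09 0;-1 0 0 0.12 0;-1 0 0 0.14 0;-1 0 0 0.145 0;-1 0 0 0.145 0"

```text
clock: 25.3
ee_pos: [0.6116, 0.0889, 0.0624]
ee_rot: [[0.897, -0.442, -0.001], [-0.442, -0.897, -0.001], [-0.001, 0.001, -1.0]]
ft_force: [-0.0, -0.1, 0.3]
width: 0.0599
gripper_force: 10.0
```

```bash
python3 -c "
from h import *
go(.6138,.0905,.048);print(sense()['ee_pos'])
im=snapshot('wrist');a=snapshot('side')
cv2.imwrite('pics/w8.png',np.hstack([cv2.resize(im,(400,300)),cv2.resize(a[110:290,190:430],(400,300))])[:,:,::-1])"
```

```text
shift [ 0.0013 -0.0024  0.0144] clock 25.3
[0.61160526 0.08888122 0.06242197]
```

View pics/w8.png

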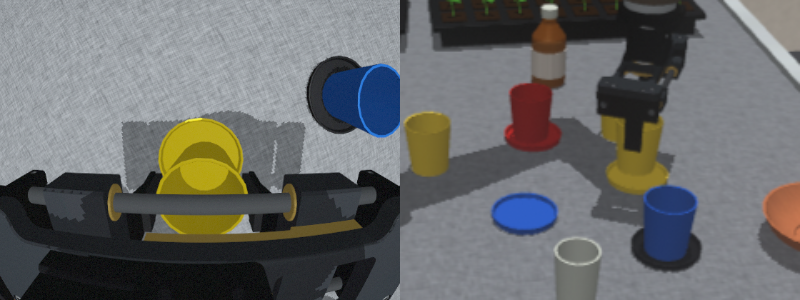

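The yellow pot is centred over the yellow saucer, the red pot stands in red, and the blue saucer is empty.

Emit:
drive_tool --plan "-1 0.001 -0.002 0.006 0;-1 0.001 -0.002 0.011 0;-1 0.001 -0.002 0.014 0;-1 0.001 -0.002 0.0145 0;-1 0.001 -0.002 0.0145 0"

```text
clock: 25.9
ee_pos: [0.6143, 0.0907, 0.0481]
ee_rot: [[0.897, -0.442, -0.0], [-0.442, -0.897, -0.0], [-0.0, 0.0, -1.0]]
ft_force: [-0.7, -0.8, -0.4]
width: 0.0602
gripper_force: 9.9
```

Emit:
drive_tool --plan "0.5 0 0 0 0;0.7 0 0 0 0;1 0 0 0 0;1 0 0 0 0;1 0 0 0 0"

```text
clock: 26.4
ee_pos: [0.6144, 0.0908, 0.0481]
ee_rot: [[0.897, -0.442, 0.0], [-0.442, -0.897, 0.0], [0.0, -0.0, -1.0]]
ft_force: [0.7, -0.2, -0.2]
width: 0.0847
gripper_force: 0.0
```

Emit:
drive_tool --plan "1 0 0 -0.02 0;1 0 0 -0.06 0;1 0 0 -0.11 0;1 0 0 -0.15 0;1 0 0 -0.18 0;1 0 0 -0.19 0;1 0 0 -0.19 0"

```text
clock: 27.1
ee_pos: [0.6149, 0.091, 0.2396]
ee_rot: [[0.897, -0.442, 0.003], [-0.442, -0.897, 0.001], [0.002, -0.003, -1.0]]
ft_force: [1.1, -0.9, -1.1]
width: 0.0872
gripper_force: 0.0
```

```bash
python3 -c "
from h import *
a=wpot('r')
go(.604,-.073,.237)" | egrep 'blue|shift'
```

```text
blue [ 385  103   65   56 2813] rim(near half) [ 0.6115 -0.0713] 0.0041 saucer(far half) [ 0.596 -0.093] 0.0035
blue [369 235  44  34 717] rim(near half) [ 0.5077 -0.0106] 0.0058 saucer(far half) [0.4528 0.0167] 0.0039
blue [356 248   7  24 107] rim(near half) [0.4857 0.0271] 0.0026 saucer(far half) [0.5123 0.073 ] 0.0027
shift [0.0636 0.1514 0.0004] clock 27.15
```

Emit:
drive_tool --plan "1 0.015 0.03 0 0;1 0.032 0.07 0 0;1 0.05 0.11 0 0;1 0.065 0.14 0 0;1 0.07 0.15 0 0;1 0.07 0.15 0 0;1 0.07 0.15 0 0"

```text
clock: 27.85
ee_pos: [0.6105, -0.0741, 0.2366]
ee_rot: [[0.897, -0.442, -0.002], [-0.442, -0.897, 0.0], [-0.002, 0.001, -1.0]]
ft_force: [-0.3, -0.4, 0.4]
width: 0.087
gripper_force: 0.0
```

```bash
python3 -c "
from h import *
a=wpot('r')
go(.6112,-.075,.0465)" | egrep 'blue|shift'
```

```text
blue [ 254  160   61   61 2843] rim(near half) [ 0.6113 -0.0751] 0.0003 saucer(far half) [ 0.5932 -0.0665] 0.0023
blue [ 246  301   59   27 1450] rim(near half) [ 0.4902 -0.0037] 0.0032 saucer(far half) [ 0.4956 -0.0043] 0.0108
shift [0.0014 0.0009 0.1905] clock 27.9
```

Emit:
drive_tool --plan "1 0.001 0.001 0.03 0;1 0.001 0.001 0.07 0;1 0.001 0.001 0.11 0;1 0.001 0.001 0.15 0;1 0.001 0.001 0.18 0;1 0.001 0.001 0.188 0;1 0.001 0.001 0.19 0;1 0.001 0.001 0.19 0"

```text
clock: 28.7
ee_pos: [0.6126, -0.0753, 0.0494]
ee_rot: [[0.898, -0.441, 0.003], [-0.441, -0.898, -0.0], [0.002, -0.001, -1.0]]
ft_force: [0.4, -0.0, 0.4]
width: 0.0871
gripper_force: 0.0
```

Emit:
drive_tool --plan "-1 0 0 0 0;-1 0 0 0 0;-1 0 0 0 0;-1 0 0 0 0;-1 0 0 0 0;-1 0 0 0 0;-1 0 0 0 0"

```text
clock: 29.4
ee_pos: [0.6116, -0.0762, 0.0486]
ee_rot: [[0.897, -0.442, 0.001], [-0.442, -0.897, -0.0], [0.001, -0.0, -1.0]]
ft_force: [-2.1, -0.2, 4.1]
width: 0.0607
gripper_force: 9.8
```

Emit:
drive_tool --plan "-1 0 0 -0.01 0;-1 0 0 -0.025 0;-1 0 0 -0.05 0;-1 0 0 -0.08 0;-1 0 0 -0.11 0;-1 0 0 -0.14 0;-1 0 0 -0.16 0;-1 0 0 -0.16 0"

```text
clock: 30.2
ee_pos: [0.6131, -0.076, 0.212]
ee_rot: [[0.897, -0.442, 0.007], [-0.442, -0.897, 0.0], [0.007, -0.004, -1.0]]
ft_force: [-0.7, 0.6, 0.4]
width: 0.061
gripper_force: 10.0
```

```bash
python3 -c "
from h import *
go(.453,.017,.2)"
```

```text
shift [-0.1847 -0.0127  0.0109] clock 30.2
```

Emit:
drive_tool --plan "-1 -0.02 -0.002 0 0;-1 -0.06 -0.004 0 0;-1 -0.105 -0.007 0 0;-1 -0.15 -0.01 0 0;-1 -0.178 -0.012 0 0;-1 -0.185 -0.013 0 0;-1 -0.185 -0.013 0 0"

```text
clock: 30.9
ee_pos: [0.4504, 0.0178, 0.2078]
ee_rot: [[0.898, -0.441, -0.0], [-0.441, -0.898, 0.0], [-0.0, 0.0, -1.0]]
ft_force: [-0.5, 0.3, 0.2]
width: 0.061
gripper_force: 10.0
```

Emit:
drive_tool --plan "-1 0 0 0.02 0;-1 0 0 0.05 0;-1 0 0 0.09 0;-1 0 0 0.12 0;-1 0 0 0.14 0;-1 0 0 0.145 0;-1 0 0 0.145 0"

```text
clock: 31.6
ee_pos: [0.4516, 0.0169, 0.0621]
ee_rot: [[0.897, -0.443, -0.002], [-0.443, -0.897, -0.001], [-0.001, 0.002, -1.0]]
ft_force: [-0.7, 0.2, -0.7]
width: 0.0612
gripper_force: 10.0
```

```bash
python3 -c "
from h import *
go(.453,.017,.0485);print(sense()['ee_pos'])
im=snapshot('wrist');a=snapshot('side')
cv2.imwrite('pics/w9.png',np.hstack([cv2.resize(im,(400,300)),cv2.resize(a[110:290,190:430],(400,300))])[:,:,::-1])"
```

```text
shift [ 0.0012 -0.0007  0.0136] clock 31.6
[0.45159162 0.01690694 0.06212303]
```

View pics/w9.png

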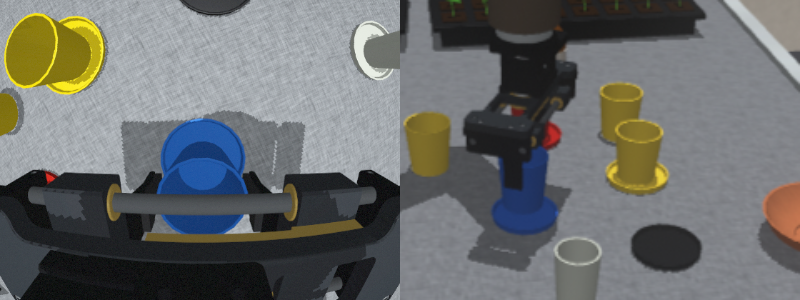

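The blue pot is centred over the blue saucer.

Emit:
drive_tool --plan "-1 0.001 0 0.006 0;-1 0.001 0 0.011 0;-1 0.001 0 0.0135 0;-1 0.001 0 0.014 0;-1 0.001 0 0.014 0"

```text
clock: 32.2
ee_pos: [0.452, 0.017, 0.0491]
ee_rot: [[0.897, -0.442, 0.0], [-0.442, -0.897, -0.0], [0.0, 0.0, -1.0]]
ft_force: [0.2, 0.2, -0.8]
width: 0.0612
gripper_force: 10.0
```

Emit:
drive_tool --plan "0.5 0 0 0 0;0.7 0 0 0 0;1 0 0 0 0;1 0 0 0 0;1 0 0 0 0"

```text
clock: 32.7
ee_pos: [0.452, 0.017, 0.0491]
ee_rot: [[0.897, -0.442, 0.0], [-0.442, -0.897, 0.0], [0.0, -0.0, -1.0]]
ft_force: [0.2, 0.1, -0.7]
width: 0.0848
gripper_force: 0.0
```

Emit:
drive_tool --plan "1 0 0 -0.02 0;1 0 0 -0.06 0;1 0 0 -0.11 0;1 0 0 -0.15 0;1 0 0 -0.19 0;1 0 0 -0.23 0;1 0 0 -0.23 0"

```text
clock: 33.4
ee_pos: [0.455, 0.0174, 0.2852]
ee_rot: [[0.897, -0.441, 0.013], [-0.441, -0.897, 0.003], [0.01, -0.008, -1.0]]
ft_force: [0.3, 0.3, -0.6]
width: 0.0871
gripper_force: 0.0
```

```bash
python3 -c "
from h import *
a=snapshot('scene')
cv2.imwrite('pics/w10.png',cv2.resize(a[130:340,190:470],(800,600))[:,:,::-1])"
```

```text
(no output)
```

View pics/w10.png

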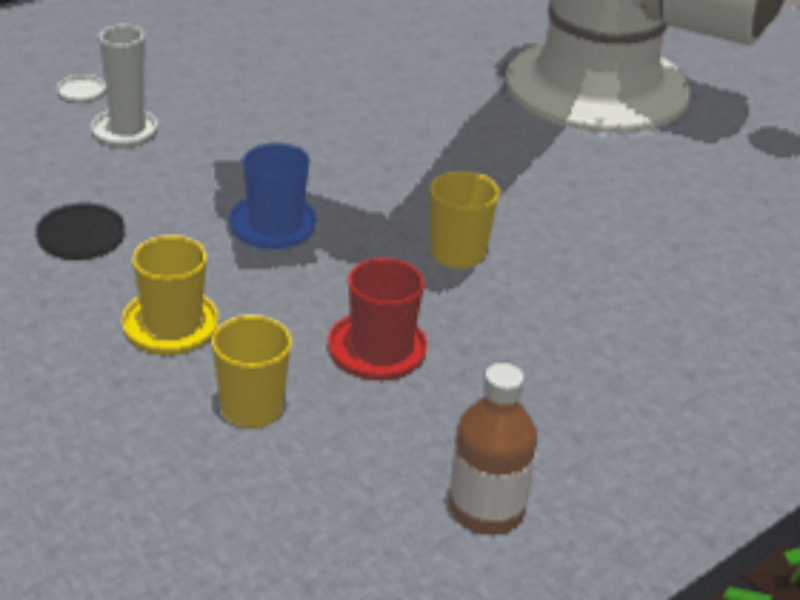

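The picture shows all four pots upright in their own saucers: the liner at (125,80), blue at (275,195), yellow at (170,290) and red at (385,315). The bottle has not moved.

```bash
python3 -c "
from station import *
print(finish_job())"
```

```text
the job is handed in; nothing more can be done
None
```

The job is handed in at about 33 s of robot time: the last picture shows the liner in the white saucer, the red, yellow and blue pots upright and released in their own saucers, and the bottle where it was.

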